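# Set the bench shaker's guarded selector to the green mark

### The job

The laboratory shaker must run at its green setting, but its selector is shut under the clear hood. Slip the blade of the blue-handled spatula under the hood's orange lip and lever the hood up with it until it stands open by itself; then turn the black selector knob until its pointer clicks in at the green mark. Finish with your hand off everything, the hood still open and the spatula lying flat on the bench, and do not shift the bottle, the jar or the tip box.

Things in the scene. Friction and masses are not known exactly. Their poses are not given: they have to be found in the camera images.
- shaker: Fixed beige bench shaker, 340 (x) x 190 (y) mm, flat top deck 60 mm above the bench. Origin: centre of its underside, on the bench; local +x points away from the robot (turned up to 0.25 rad either way), z up. Selector axis vertical at local (-75, 0) mm; deck ends in front at x = -170 mm; a black platform, top at 82 mm, covers the deck behind x = 70 mm.
- cover (a joint): Hinge of the clear hood over the selector, rad: 0 shut, grows as its front edge swings up and back, stop at 1.75. No latch, little friction: its weight shuts it below about 1.3 rad; beyond that it falls open and stays on the stop. About 0.7 N upwards at the lip starts it.
- cover_hood: Clear bluish hood, 120 g, 3 mm walls, open below; shut, it is 130 (x) x 150 (y) mm, top 111 mm above the bench. Its front wall, 130 mm in front of the hinge, ends 9 mm above the deck, where an orange lip 110 mm wide, 4 mm thick sticks 15 mm out. The 9 mm gap below is open in front and free to 35 mm behind that wall. Origin: middle of the hinge line; axes as the shaker's when shut.
- cover_lip (a point): Middle of the orange lip's outer front edge, on its underside, 145 mm from the hinge; 69 mm above the bench when shut, and 15 mm behind the deck's front edge. Moves with the hood.
- cover_hinge (a point): Middle of the hood's hinge line, which runs along the shaker's y axis, 72 mm above the bench at the shaker's local x = -10 mm.
- selector (a joint): Angle of the selector knob, rad, 0 to 2.618, growing clockwise seen from above. Six spring detents 0.524 rad (30 degrees) apart, the first at 0. Let go, it snaps into the nearest; about 0.07 N m turns it out of one. It starts in the first or second detent; the coloured marks stand at the third, fourth and fifth, in any order.
- selector_grip (a point): On the knob's axis, 91 mm above the bench: the TCP's place to grip the knob's upright bar (50 mm long, 15 mm wide, from 69 to 102 mm above the bench, on a disc of 56 mm diameter). The bar lies along the line from the axis to selector_aim.
- selector_aim (a point): Point of the knob 46 mm from its axis in the direction in which its pointer (the white line on the bar) points, at deck height. It lies over a mark's centre when the knob points at that mark.
- mark_green: Green round mark, 16 mm in diameter and 2 mm thick, fixed on the deck 46 mm from the selector's axis, at one of the detents (which one varies). Origin: its centre, underneath. This is the one to set.
- mark_yellow: The same in yellow, at another detent. Not wanted.
- mark_red: The same in red, at another detent. Not wanted.
- spatula: Loose flat spatula, about 80 g, 190 mm long along its x axis. Blue handle 110 x 20 (y) x 16 mm from local x = -95 to 15 mm; steel blade 30 mm wide, 3 mm thick from there to x = 95 mm, mid-plane 8 mm above the underside. Origin: on the underside, x = 0. Starts flat on the bench left or right of the shaker, blade pointing roughly away from the robot.
- spatula_tip (a point): Middle of the blade's front edge, local (95, 0, 8) mm.
- spatula_grip (a point): Point in the handle near the centre of mass, local (-20, 0, 8) mm; the handle is 20 mm wide here, gripped across y.
- tip_box: White box of pipette tips with a green plate on top, 120 x 85 x 73 mm, 350 g, loose, on the other side of the shaker from the spatula. Origin: centre of its underside. Leave alone.
- reagent: Amber bottle, 68 mm diameter, 150 mm high, loose, to the left of the shaker. Origin: centre of its underside. Leave alone.
- buffer_jar: White jar, 76 mm diameter, 130 mm high, loose, to the right of the shaker. Origin: centre of its underside. Leave alone.
Not all that is in view belongs to the job. What is meant by the spatula is not brown, and is the larger of those in its own colour.

How it is judged:
By the outcome, as a careful person would: the job done as asked, in the order asked, and still so for the second after the job is handed in, with the robot touching nothing.
It also fails if it takes over 72 s, if anything falls off the work surface, if the arm or the gripper's body presses on something with over 40 N, if the wrist force passes 120 N, or if a joint passes its speed limit or range.

### The arm

A 6-joint arm with a two-finger parallel gripper is mounted at the origin on the work surface. World frame = base frame: x ahead of the robot, y to its left, z up, the work surface at z = 0. Lengths are in m, angles in degrees, forces in N, time in s.
With the tool pointing down it reaches from about 0.35 to 0.775 m from the base axis. Payload 5.5 kg.
Tool frame: the origin (TCP) lies between the finger pads, 19 mm behind the fingertips; this is the grasp point; z points along the fingers, y is the line along which they close (so a half turn about z gives the same grasp; the last joint's range is limited). The gripper opens to 85 mm and grips with 20 to 120 N. Pads are 22 mm wide; open, the fingers measure 114 mm over their backs; the gripper's body (76 mm by 85 mm) begins 54 mm behind the grasp point. The pads swing forward as they close: fully open they stand 13 mm farther back than shut.
Start: joints at [58.808, 17.945, 2.641, 74.691, 0, 82.002], TCP at [0.226, 0.529, 0.25] pointing down, gripper open.
Joint ranges: [-158.12, 158.12], [-49.38, 96.58], [-58.88, 72.47], [-126.05, 133.96], [-84.25, 85.87], [-180, 180]. Speed limits (degrees/s): [147.25, 147.25, 180, 180, 180, 180].

### API

Orientations are given as a 3x3 rotation matrix whose columns are the frame's x, y, z axes.
In Python, from cell import bot gives the robot as it stands.
- The arm moves only by the tool drive_tool, never from a script. Its argument "increments" is a list that holds one entry, the list of rows, each a list of 7 numbers: the shift along the tool's x, y, z each as a share of 0.75 m, from -1 to 1, then the turn, a rotation vector about the tool's x, y, z each as a share of 180 degrees, from -1 to 1, then the opening, from -1 (shut) to 1 (fully open). A call has 1 to 20 rows; each row shifts and turns the commanded pose from where the row before left it, along the tool's axes as they then stand; what a row does not reach is not made up. A row lasts 1/8 s, in which the tool goes at most 62.5 mm and 10.7 degrees, less where a joint would pass 70% of its speed; a pose out of reach is approached as far as the arm can. A call with a number of a shift or a turn outside -1 to 1 is refused whole. A call with a gripper value outside its range is refused whole. The fingers move at their own pace and stop on an object; "grip_force" is the grip in N (left out, the last holds). Time passes only in rows, so rows that do not move let the fingers close. It gives the time, the measured TCP pose, the force, the opening and the grip force at its end, in the units of the state.
- bot.get_obs(): the state, without advancing time (a new reading comes with each control period).
- bot.snapshot(name): name is "side" or "top" or "wrist"; returns the picture (384x512x3 uint8, blue, green, red); there is no depth.
- bot.camera_params(name): a dict with "K" (3x3 intrinsics, pixels), "R" (3x3) and "t" (3): a world point X has camera coordinates R X + t. Camera axes: x right, y down, z forward; pixel columns grow to the right and rows downward; lengths in m; the calibration is good to about 2 mm. A picture is of the moment at which its call begins: read the wrist's pose just before it. camera_params takes no time and is no camera call; for the wrist camera it gives the pose at the moment of the call.
- bot.sign_off(): hands the job in; it is judged then, once.
Trained networks look in the newest picture that a camera, given by its name, has taken for a name from the list of things; names that differ only in an ending like _2 or _b are one class to them, and where a whole thing is asked for, a point or a joint stands for the part that bears it (a point fixed in the world has none). Each returns a list of dicts, best first, with "score" (0 to 1); they miss things now and then, are a little off and sometimes report something else, mostly with a low value. They report only what shows in the picture. A call takes as long as a camera call. They do not tell look-alikes from the thing itself.
- bot.spot_in(name, camera): "box" ([left, top, right, bottom] as shares, 0 to 1, of the picture: columns of its width, rows of its height, round what is visible of it).
The state is a dict: "time_s": time; "q": joint angles; "qvel": joint speeds; "joint_torque": joint torques, N m; "tcp_pos": TCP position; "tool_rot": TCP orientation; "force": force on the tool from outside, world axes, zero at the start; "wrist_torque": the same for the moment, N m; "width": opening from 0.0 (shut) to 1.0 (fully open); "grasp_force": force on a finger pad.
Only numpy, scipy, OpenCV 4.12 (cv2) and the standard library are available. Lean on these libraries where they do the work, as an engineer would, in place of code of your own. Each camera call takes 0.05 s, during which the arm holds its last target. There are 200 camera calls.

## Working session

There is one attempt and no reset: what is moved stays moved. The work goes in short steps, Python scripts to look and compute and a tool call to move; the robot and the scene stay as the last step left them, time stands still between calls to the robot, and variables do not carry over. Pictures are saved under pics/ and viewed, at most 10 in all, crops included, and the job is handed in when it is done.

Besides the shell and the picture viewer there is one more tool, called after "Call:" as name([rows], argument=value, ...), one row to a line, values as JSON. drive_tool: Moves the arm, as the interface text tells. Its arguments: {"type":"object","properties":{"increments":{"type":"array","items":{"type":"array","items":{"type":"array","items":{"type":"number"}}}},"grip_force":{"type":"number"}},"required":["increments"]}

```bash
mkdir -p pics; ls; python3 - <<'E'
from cell import bot
import cv2, numpy as np
o=bot.get_obs(); print(o['time_s'],o['tcp_pos'],np.round(o['tool_rot'],3).tolist())
ims=[]
for c in ['side','top']:
    im=bot.snapshot(c); cv2.imwrite(f'pics/{c}0.png',im); ims.append(im)
    p=bot.camera_params(c); print(c,np.round(p['K'],1).tolist(),np.round(p['R'],3).tolist(),np.round(p['t'],3).tolist())
    for n in ['spatula','cover_hood','selector','mark_green','mark_yellow','mark_red','shaker','tip_box','reagent','buffer_jar']:
        print(c,n,[(np.round(np.array(d['box'])*[512,384,512,384]).astype(int).tolist(),round(d['score'],2)) for d in bot.spot_in(n,c)][:4])
cv2.imwrite('pics/both.png',cv2.resize(np.vstack(ims),(512,768))[:, :])
cv2.imwrite('pics/top_b.png',cv2.resize(ims[1],(800,600)))
cv2.imwrite('pics/side_b.png',cv2.resize(ims[0],(800,600)))
E
```

```text
pics
0.0 [0.22622091 0.52810576 0.24910875] [[-0.919, 0.394, -0.001], [0.394, 0.919, -0.002], [0.0, -0.002, -1.0]]
side [[432.2, 0.0, 252.7], [0.0, 432.2, 196.6], [0.0, 0.0, 1.0]] [[0.991, -0.132, -0.023], [-0.098, -0.599, -0.795], [0.091, 0.79, -0.607]] [-0.497, 0.077, 1.123]
side spatula [([132, 250, 213, 282], 0.71), ([223, 269, 311, 304], 0.7), ([203, 330, 274, 362], 0.64)]
side cover_hood [([245, 148, 307, 199], 0.75), ([220, 272, 311, 304], 0.25)]
side selector []
side mark_green []
side mark_yellow [([225, 270, 309, 303], 0.58)]
side mark_red [([286, 101, 310, 150], 0.39)]
side shaker [([240, 149, 378, 222], 0.94), ([221, 271, 309, 305], 0.59)]
side tip_box [([222, 122, 259, 158], 0.85)]
side reagent [([289, 103, 308, 150], 0.97)]
side buffer_jar [([327, 223, 362, 289], 0.67)]
top [[469.6, 0.0, 257.5], [0.0, 469.6, 192.2], [0.0, 0.0, 1.0]] [[-0.017, -1.0, 0.004], [-0.984, 0.016, -0.177], [0.177, -0.007, -0.984]] [-0.056, 0.533, 1.356]
top spatula [([361, 210, 389, 252], 0.86), ([288, 239, 315, 302], 0.66), ([322, 173, 344, 237], 0.64), ([124, 129, 153, 154], 0.31)]
top cover_hood [([196, 153, 255, 209], 0.93)]
top selector [([201, 150, 252, 207], 0.3)]
top mark_green []
top mark_yellow []
top mark_red [([322, 174, 344, 237], 0.26)]
top shaker [([191, 101, 262, 216], 0.55)]
top tip_box [([119, 186, 152, 226], 0.77)]
top reagent [([122, 127, 153, 155], 0.72)]
top buffer_jar [([313, 129, 341, 165], 0.8), ([197, 152, 259, 204], 0.66)]
```

View pics/top_b.png

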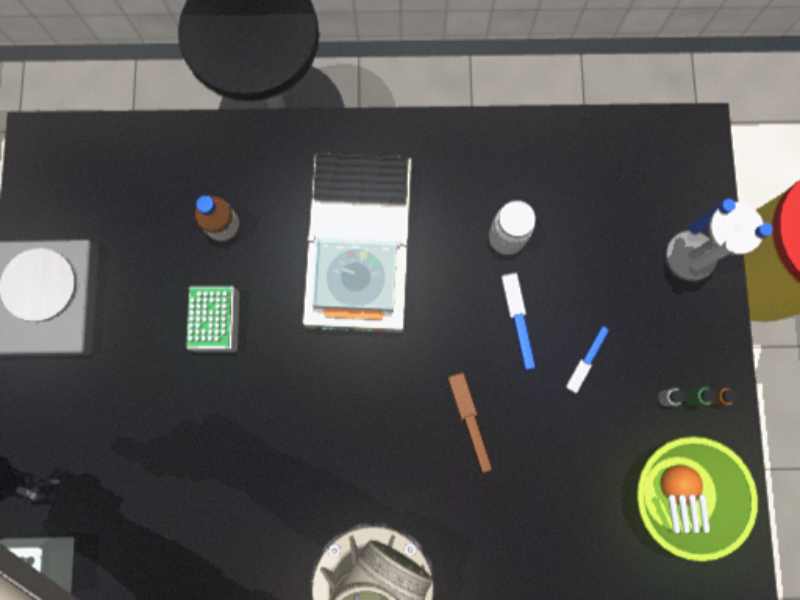

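View pics/side_b.png

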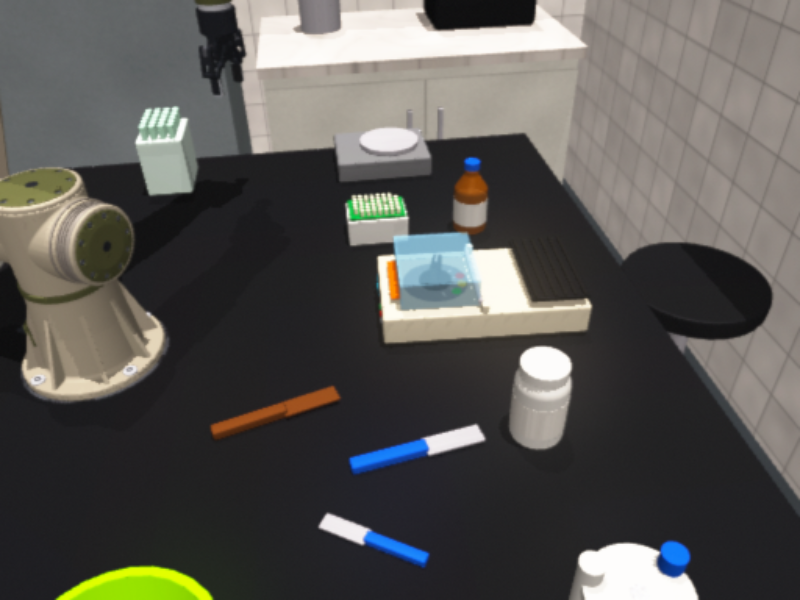

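The top view shows three look-alikes: a brown spatula at (470,420), a large blue-and-white one at (518,320) and a small blue-and-white one at (588,360). I choose the large blue one. Next I check it in a close crop and measure it.

```bash
cat > h.py <<'E'
import numpy as np, cv2
from cell import bot
from scipy.spatial.transform import Rotation as Rn
def ray(p,uv,z):
    "pixel -> world at height z"
    K,R,t=[np.array(p[k],float) for k in 'KRt']
    d=R.T@np.linalg.solve(K,[uv[0],uv[1],1]); c=-R.T@t
    return c+d*(z-c[2])/d[2]
def proj(p,X):
    K,R,t=[np.array(p[k],float) for k in 'KRt']
    v=K@(R@np.array(X,float)+t); return v[:2]/v[2]
def blobs(mask,amin=30):
    n,l,s,c=cv2.connectedComponentsWithStats(mask.astype(np.uint8),connectivity=8)
    return [(np.argwhere(l==i)[:,::-1].astype(float),s[i],c[i]) for i in range(1,n) if s[i,4]>=amin]
def axis(P):
    c=P.mean(0); w,v=np.linalg.eigh(np.cov((P-c).T)); d=v[:,-1]; s=(P-c)@d
    return c,d,s.min(),s.max()
def rows(Rc,pc,Rt,pt):
    "tool-axis shift in shares of .75 m, turn in shares of 180deg"
    return np.round(Rc.T@(np.array(pt)-pc)/.75,4), np.round(Rn.from_matrix(Rc.T@Rt).as_rotvec()/np.pi,4)
E
python3 - <<'E'
from h import *
im=cv2.imread('pics/top0.png'); p=bot.camera_params('top')
hsv=cv2.cvtColor(im,cv2.COLOR_BGR2HSV)
blue=(hsv[...,0]>100)&(hsv[...,0]<125)&(hsv[...,1]>150)&(hsv[...,2]>80)
for P,s,c in blobs(blue,20):
    W=np.array([ray(p,q,.014)[:2] for q in P]); m,d,a,b=axis(W)
    print('blue',s.tolist(),m.round(4),(m+a*d).round(4),(m+b*d).round(4),round(b-a,3))
for n,uv,z in [('bladeTipMid',(327,176),.009),('shFL',(195.2,209.9),.06),('shFR',(258,211),.06),('shBL',(201.6,99),.082),('shBR',(263,101),.082)]:
    print(n,ray(p,uv,z).round(4))
for n in ['tip_box','reagent','buffer_jar']:
    for d in bot.spot_in(n,'top')[:1]:
        b=np.array(d['box'])*[512,384,512,384]; print(n,ray(p,((b[0]+b[2])/2,b[3]),0.0).round(3),ray(p,((b[0]+b[2])/2,b[1]),0.1).round(3))
pw=bot.camera_params('wrist'); o=bot.get_obs(); R=np.array(pw['R']);T=np.array(o['tool_rot'])
print('cam in tool',(T.T@(-R.T@pw['t']-o['tcp_pos'])).round(4)); print((R@T).round(3).tolist()); print(np.round(pw['K'],1).tolist())
c1=cv2.resize(im[165:260,300:400],(600,570),interpolation=cv2.INTER_CUBIC); cv2.imwrite('pics/c1.png',c1)
E
```

```text
blue [125, 125, 12, 12, 101] [0.7415 0.3288] [0.7558 0.341 ] [0.7273 0.3168] 0.037
blue [462, 127, 8, 9, 56] [ 0.7237 -0.7208] [ 0.7356 -0.73  ] [ 0.7113 -0.7113] 0.031
blue [441, 139, 12, 10, 53] [ 0.6809 -0.657 ] [ 0.6907 -0.6733] [ 0.6718 -0.6416] 0.037
blue [484, 143, 10, 8, 54] [ 0.6709 -0.79  ] [ 0.6769 -0.802 ] [ 0.6633 -0.775 ] 0.03
blue [329, 201, 14, 36, 231] [ 0.4509 -0.299 ] [ 0.5064 -0.2901] [ 0.4006 -0.307 ] 0.107
blue [374, 209, 16, 24, 143] [ 0.4458 -0.4379] [ 0.4792 -0.4589] [ 0.4119 -0.4167] 0.079
bladeTipMid [ 0.5865 -0.2802  0.009 ]
shFL [0.4799 0.1198 0.06  ]
shFR [ 0.4736 -0.0647  0.06  ]
shBL [0.8144 0.1001 0.082 ]
shBR [ 0.8053 -0.0852  0.082 ]
tip_box [0.442 0.31  0.   ] [0.547 0.288 0.1  ]
reagent [0.664 0.309 0.   ] [0.725 0.286 0.1  ]
buffer_jar [ 0.624 -0.282  0.   ] [ 0.71  -0.271  0.1  ]
cam in tool [ 0.0802  0.001  -0.1243]
[[-0.001, 1.0, 0.002], [-0.951, -0.0, -0.311], [-0.311, -0.002, 0.951]]
[[317.6, 0.0, 247.8], [0.0, 317.6, 190.8], [0.0, 0.0, 1.0]]
```

View pics/c1.png

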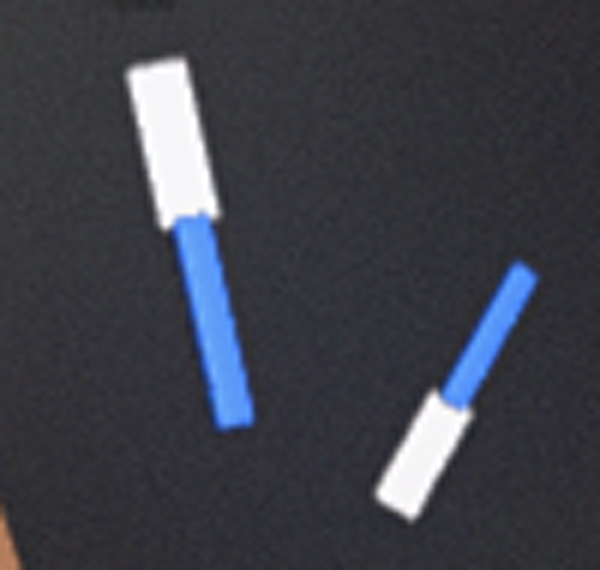

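The crop confirms the choice: the large blue-and-white spatula, with its blade tip at crop pixel (158,62) and handle end at (235,420). I move above it now.

Call:
drive_tool([
  [[-0.0488,-0.0588,0.003,0,0,0,0.5],[-0.0488,-0.0588,0.003,0,0,0,0.5],[-0.0488,-0.0588,0.003,0,0,0,0.5],[-0.0488,-0.0588,0.003,0,0,0,0.5],[-0.0488,-0.0588,0.003,0,0,0,0.5],[-0.0488,-0.0588,0.003,0,0,0,0.5],[-0.0488,-0.0588,0.003,0,0,0,0.5],[-0.0488,-0.0588,0.003,0,0,0,0.5],[-0.0488,-0.0588,0.003,0,0,0,0.5],[-0.0488,-0.0588,0.003,0,0,0,0.5],[-0.0488,-0.0588,0.003,0,0,0,0.5],[-0.0488,-0.0588,0.003,0,0,0,0.5],[-0.0488,-0.0588,0.003,0,0,0,0.5],[-0.0488,-0.0588,0.003,0,0,0,0.5],[-0.0488,-0.0588,0.003,0,0,0,0.5],[0,0,0,0,0,-0.0589,0.5],[0,0,0,0,0,-0.0589,0.5],[0,0,0,0,0,-0.0589,0.5],[0,0,0,0,0,0,0.5]],
])

```text
time_s: 3.62
tcp_pos: [0.4706, -0.2958, 0.2162]
tool_rot: [[-0.989, -0.148, -0.0], [-0.148, 0.989, 0.0], [0.0, 0.0, -1.0]]
force: [0.4, -0.6, -0.1]
width: 0.75
grasp_force: 0.0
```

```bash
python3 - <<'E'
from h import *
o=bot.get_obs(); p=bot.camera_params('wrist'); im=bot.snapshot('wrist'); cv2.imwrite('pics/w1.png',im)
hsv=cv2.cvtColor(im,cv2.COLOR_BGR2HSV)
blue=(hsv[...,0]>100)&(hsv[...,0]<125)&(hsv[...,1]>150)&(hsv[...,2]>80)
for P,s,c in blobs(blue,200):
    W=np.array([ray(p,q,.015)[:2] for q in P]); m,d,a,b=axis(W)
    print('blue',s.tolist(),m.round(4),(m+a*d).round(4),(m+b*d).round(4),round(b-a,3),np.degrees(np.arctan2(d[1],d[0])))
    rect=cv2.minAreaRect((W*1000).astype(np.float32)); print(rect)
wh=(hsv[...,1]<40)&(hsv[...,2]>150)
for P,s,c in blobs(wh,400):
    W=np.array([ray(p,q,.0095)[:2] for q in P]); print('wh',s.tolist(),cv2.minAreaRect((W*1000).astype(np.float32)))
E
```

```text
blue [87, 85, 55, 69, 325] [ 0.4429 -0.4321] [ 0.4785 -0.4544] [ 0.4101 -0.4116] 0.081 148.02887327154863
((442.72357177734375, -435.4930725097656), (16.496150970458984, 80.69721221923828), 58.17448806762695)
blue [237, 95, 22, 101, 1359] [ 0.4321 -0.3009] [ 0.5011 -0.2861] [ 0.3988 -0.3081] 0.105 -167.87973695277805
((450.1207580566406, -298.2139587402344), (104.06565856933594, 20.383216857910156), 9.861151695251465)
wh [126, 30, 56, 68, 1625] ((384.448486328125, -400.86871337890625), (23.28252410888672, 62.791072845458984), 58.272857666015625)
wh [235, 195, 29, 69, 1821] ((545.018310546875, -282.2524108886719), (85.4560546875, 31.2076473236084), 9.305933952331543)
wh [414, 201, 98, 171, 7508] ((598.1209716796875, -8.563896179199219), (265.6832580566406, 115.41751861572266), 22.850866317749023)
wh [142, 243, 33, 53, 597] ((609.983154296875, -383.9331970214844), (19.460342407226562, 78.24729919433594), 77.13333892822266)
wh [321, 243, 34, 53, 590] ((578.0728759765625, -169.60858154296875), (78.2238540649414, 19.521974563598633), 30.56764030456543)
wh [205, 290, 70, 68, 3776] ((675.9189453125, -268.417236328125), (90.2466049194336, 102.49073028564453), 88.0920639038086)
```

Call:
drive_tool([
  [[0,0.0013,0.064,0,0,-0.0056,0],[0,0,0.064,0,0,0,0],[0,0,0.064,0,0,0,0],[0,0,0.0505,0,0,0,0],[0,0,0.016,0,0,0,0],[0,0,0,0,0,0,0]],
])

```text
time_s: 4.42
tcp_pos: [0.4704, -0.2946, 0.0223]
tool_rot: [[-0.986, -0.166, -0.001], [-0.166, 0.986, 0.001], [0.001, 0.001, -1.0]]
force: [0.5, 0.1, 0.9]
width: 0.5
grasp_force: 0.0
```

Call:
drive_tool([
  [[0,0,0,0,0,0,-1],[0,0,0,0,0,0,-1],[0,0,0,0,0,0,-1],[0,0,0,0,0,0,-1],[0,0,0,0,0,0,-1],[0,0,0,0,0,0,-1]],
], grip_force=70)

```text
time_s: 5.18
tcp_pos: [0.4717, -0.2958, 0.0245]
tool_rot: [[-0.986, -0.167, 0.003], [-0.167, 0.986, -0.002], [-0.003, -0.003, -1.0]]
force: [-0.3, 0.8, 6.4]
width: 0.208
grasp_force: 69.8
```

Call:
drive_tool([
  [[0,0,-0.02,0,0,0,-1],[0,0,-0.055,0,0,0,-1],[0,0,-0.08,0,0,0,-1],[0,0,-0.08,0,0,0,-1],[0.0101,0.0759,0,0,0,0,-1],[0.0101,0.0759,0,0,0,0,-1],[0.0101,0.0759,0,0,0,0,-1],[0.0101,0.0759,0,0,0,0,-1],[0.0101,0.0759,0,0,0,0,-1],[0.0101,0.0759,0,0,0,0,-1],[0,0,0,0,0,0.0361,-1],[0,0,0,0,0,0.0361,-1],[0,0,0,0,0,0,-1],[0,0,0,0,0,0,-1]],
])

```text
time_s: 6.92
tcp_pos: [0.3686, 0.0343, 0.1991]
tool_rot: [[-0.998, 0.057, 0.001], [0.057, 0.998, -0.0], [-0.001, 0.0, -1.0]]
force: [-0.3, 0.4, -0.5]
width: 0.211
grasp_force: 69.0
```

```bash
python3 - <<'E'
from h import *
o=bot.get_obs(); p=bot.camera_params('wrist'); im=bot.snapshot('wrist'); cv2.imwrite('pics/w2.png',im)
import json; json.dump({k:np.array(p[k]).tolist() for k in 'KRt'},open('w2.json','w'))
cv2.imwrite('pics/w2b.png',cv2.resize(im[::-1,::-1],(800,600),interpolation=cv2.INTER_CUBIC))
s=bot.snapshot('side'); cv2.imwrite('pics/s2.png',s)
print(o['tcp_pos'])
hsv=cv2.cvtColor(im,cv2.COLOR_BGR2HSV)
o_=(hsv[...,0]>5)&(hsv[...,0]<18)&(hsv[...,1]>180)&(hsv[...,2]>120)
for P,s,c in blobs(o_,50):
    W=np.array([ray(p,q,.073)[:2] for q in P]); print('or',s.tolist(),cv2.minAreaRect((W*1000).astype(np.float32)))
bl=(hsv[...,0]>100)&(hsv[...,0]<125)&(hsv[...,1]>150)&(hsv[...,2]>80)
for P,s,c in blobs(bl,300):
    W=np.array([ray(p,q,o['tcp_pos'][2]-.007)[:2] for q in P]); print('blue',s.tolist(),cv2.minAreaRect((W*1000).astype(np.float32)))
E
```

```text
[0.36861505 0.03428868 0.19912958]
blue [224, 103, 48, 199, 3970] ((341.6990661621094, 36.70502471923828), (19.4942626953125, 93.70613098144531), 86.75030517578125)
```

View pics/w2b.png

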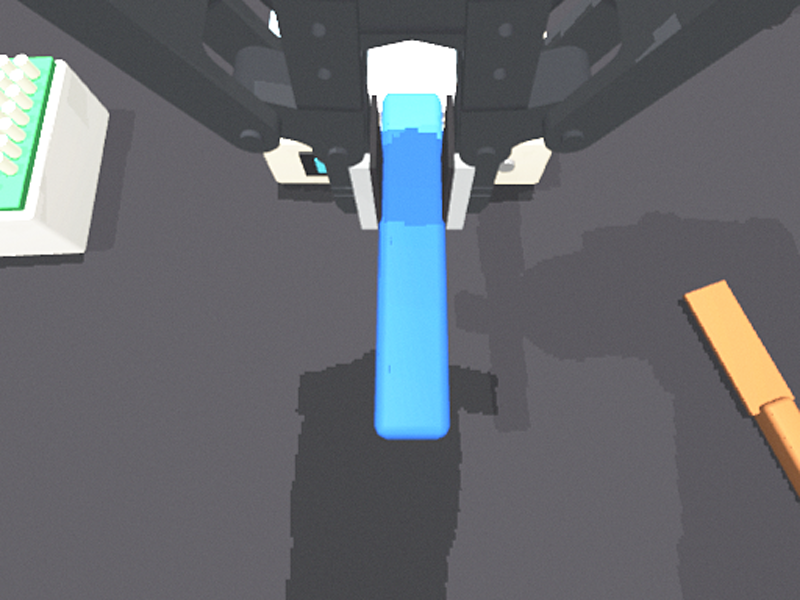

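The wrist view shows the handle held firmly, with the shaker's front bottom corners near display pixels (280,185) and (550,185). I refine the shaker pose from the top picture and these corners.

```bash
python3 - <<'E'
from h import *
import json
p=bot.camera_params('top'); pw=json.load(open('w2.json'))
for uv in [(280,185),(550,185)]:
    q=(511-uv[0]*.64,383-uv[1]*.64); print('front bottom',ray(pw,q,0).round(4))
im=cv2.imread('pics/top0.png'); hsv=cv2.cvtColor(im,cv2.COLOR_BGR2HSV)
reg=np.zeros(im.shape[:2],bool); reg[90:220,180:275]=1
o_=(hsv[...,0]>3)&(hsv[...,0]<20)&(hsv[...,1]>140)&reg
for P,s,c in blobs(o_,15):
    W=np.array([ray(p,q,.073)[:2] for q in P]); print('or',s.tolist(),cv2.minAreaRect((W*1000).astype(np.float32)))
v=(hsv[...,2]>140)&reg
P=max(blobs(v,200),key=lambda b:len(b[0]))[0]
# left/right edges by row fit, rows of deck between 130 and 205 at z=.06
L=[];R=[]
for r in range(135,206):
    c=P[P[:,1]==r,0]
    L.append(ray(p,(c.min()-.5,r),.06)[:2]); R.append(ray(p,(c.max()+.5,r),.06)[:2])
for n,E in(('L',L),('R',R)):
    E=np.array(E); k=np.polyfit(E[:,0],E[:,1],1); 
    rs=abs(np.polyval(k,E[:,0])-E[:,1]); g=rs<np.median(rs)*2.5; k=np.polyfit(E[g,0],E[g,1],1)
    print(n,np.degrees(np.arctan(k[0])),'y@x=.5',np.polyval(k,.5),'y@.6',np.polyval(k,.6))
# front edge
F=[]
for c in range(205,250):
    r=P[P[:,0]==c,1]; F.append((c,r.max()))
print(F[::6])
pics=cv2.resize(im[90:225,180:280],(590,797)[0:2],interpolation=cv2.INTER_CUBIC)
s=cv2.imread('pics/s2.png')[130:250,180:400]
a=cv2.resize(im[140:222,185:270],(500,482),interpolation=cv2.INTER_CUBIC); b=cv2.resize(s,(500,273))
cv2.imwrite('pics/c2.png',cv2.resize(np.vstack([a,b])[:600],(500,600)) if 0 else np.hstack([cv2.resize(a,(400,386)),cv2.resize(np.vstack([b,np.zeros((500,500,3),np.uint8)])[:482],(400,386))]))
E
```

```text
front bottom [0.4899 0.1254 0.    ]
front bottom [ 0.4784 -0.0747  0.    ]
or [208, 198, 37, 6, 143] ((504.37884521484375, 28.588388442993164), (105.63772583007812, 12.227086067199707), 86.45490264892578)
L -3.5309603512428085 y@x=.5 0.12441581860513429 y@.6 0.11824531664404345
R -3.3697475925591407 y@x=.5 -0.06531371044704515 y@.6 -0.07120182003164034
[(205, np.float64(208.0)), (211, np.float64(208.0)), (217, np.float64(208.0)), (223, np.float64(208.0)), (229, np.float64(209.0)), (235, np.float64(209.0)), (241, np.float64(210.0)), (247, np.float64(210.0))]
```

View pics/c2.png

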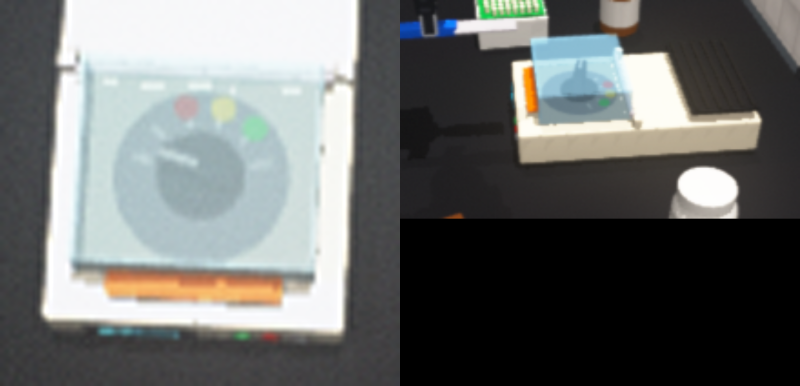

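The crop shows the marks clockwise as red (187,105), yellow (222,108) and green (255,127), so green is the fifth detent. The side view shows the spatula held level. I descend in front of the lip.

Call:
drive_tool([
  [[0.0092,0.0045,0.051,0,0,0,-1],[0.0092,0,0.051,0,0,0,-1],[0,0,0.051,0,0,0.001,-1],[0,0,0.0015,0,0,0,-1],[0,0,0,0,0,0,-1]],
])

```text
time_s: 7.65
tcp_pos: [0.3557, 0.0384, 0.0836]
tool_rot: [[-0.998, 0.062, 0.001], [0.062, 0.998, 0.0], [-0.001, 0.0, -1.0]]
force: [0.4, 0.3, -0.6]
width: 0.21
grasp_force: 69.0
```

```bash
cat > side.py <<'E'
from h import *
import sys
o=bot.get_obs(); p=bot.camera_params('side'); im=bot.snapshot('side'); n=sys.argv[1]; cv2.imwrite(f'pics/{n}.png',im)
T=np.array(o['tool_rot']); t=np.array(o['tcp_pos']); f=-T[:,0]
print(t.round(4),'tip px expected',proj(p,t+T[:,2]*.0165+f*.115).round(1),'handle end',proj(p,t+T[:,2]*.0165-f*.075).round(1))
c,s=np.cos(-.0611),np.sin(-.0611)
for nm,l in dict(lipR=(-.155,-.055,.069),lipL=(-.155,.055,.069),deckFR=(-.17,-.095,.06),deckFL=(-.17,.095,.06)).items():
    print(nm,proj(p,[.651+c*l[0]-s*l[1],.0204+s*l[0]+c*l[1],l[2]]).round(1))
u0,v0,u1,v1=[int(a) for a in sys.argv[2:6]]
cv2.imwrite(f'pics/{n}c.png',cv2.resize(im[v0:v1,u0:u1],None,fx=6,fy=6,interpolation=cv2.INTER_CUBIC))
E
python3 side.py s3 170 130 300 220
```

```text
[0.3557 0.0384 0.0836] tip px expected [239.1 180.9] handle end [167.3 185.2]
lipR [250.2 192. ]
lipL [247.5 168.3]
deckFR [245.4 204.8]
deckFL [241.5 163.5]
```

View pics/s3c.png

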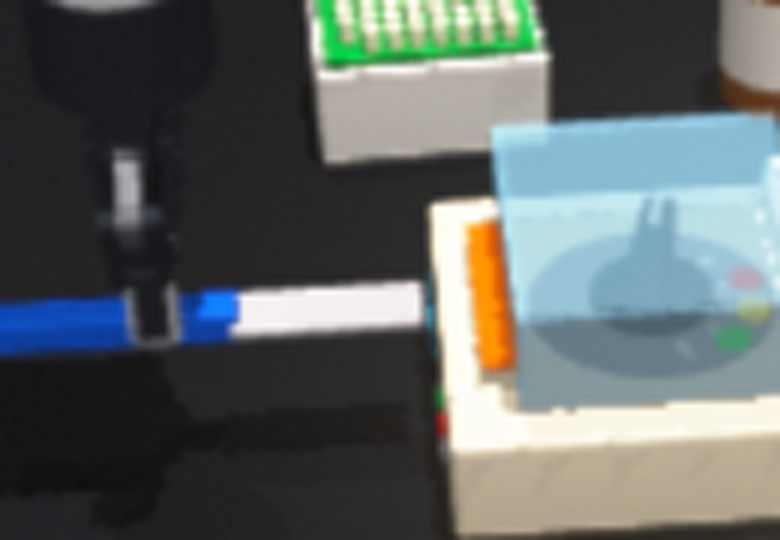

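The tip is at crop pixel (422,303), within about 1 px of the prediction, and the lip and deck corners match my model too. I lower 2.5 mm and slide in 60 mm.

Call:
drive_tool([
  [[0,0,0.0035,0,0,0,-1],[0,0,0,0,0,0,-1],[-0.02,0,0,0,0,0,-1],[-0.02,0,0,0,0,0,-1],[-0.02,0,0,0,0,0,-1],[-0.02,0,0,0,0,0,-1],[0,0,0,0,0,0,-1]],
])

```text
time_s: 8.57
tcp_pos: [0.4165, 0.0347, 0.0801]
tool_rot: [[-0.998, 0.062, 0.001], [0.062, 0.998, -0.0], [-0.001, -0.0, -1.0]]
force: [-0.4, 0.1, -0.7]
width: 0.208
grasp_force: 69.0
```

```bash
python3 side.py s4 190 130 310 220
```

```text
[0.4165 0.0347 0.0801] tip px expected [262.  180.6] handle end [190.6 184.9]
lipR [250.2 192. ]
lipL [247.5 168.3]
deckFR [245.4 204.8]
deckFL [241.5 163.5]
```

View pics/s4c.png

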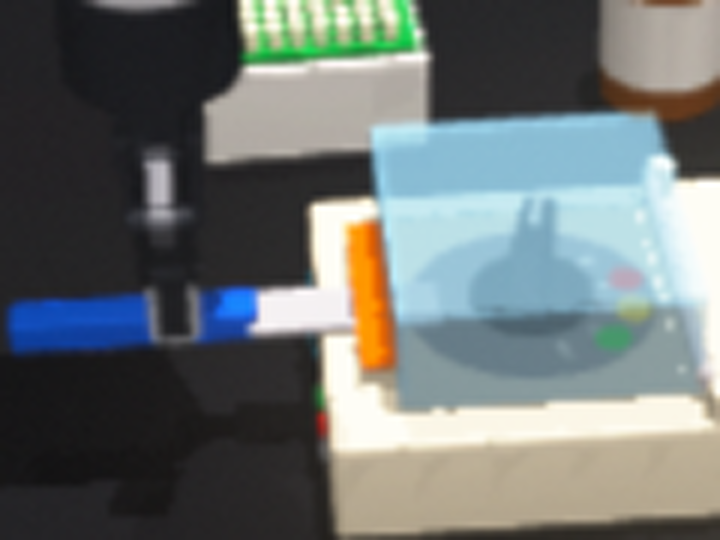

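The blade shows under the orange lip and just inside the hood, up to about crop pixel (435,300). Now I lift along the hinge arc to about 60°.

Call:
drive_tool([
  [[-0.0013,0,-0.0178,0,0,0,-1],[-0.0014,0,-0.0178,0,0,0,-1],[-0.0038,0,-0.0146,0,0,0,-1],[-0.0039,0,-0.0146,0,0,0,-1],[-0.0064,0,-0.0137,0,0,0,-1],[-0.0064,0,-0.0137,0,0,0,-1],[-0.0087,0,-0.0124,0,0,0,-1],[-0.0087,0,-0.0124,0,0,0,-1],[-0.0107,0,-0.0107,0,0,0,-1],[-0.0107,0,-0.0107,0,0,0,-1],[-0.0124,0,-0.0087,0,0,0,-1],[-0.0124,0,-0.0087,0,0,0,-1],[0,0,0,0,0,0,-1]],
])

```text
time_s: 10.25
tcp_pos: [0.4811, 0.0307, 0.1974]
tool_rot: [[-0.998, 0.062, 0.001], [0.062, 0.998, -0.0], [-0.001, -0.0, -1.0]]
force: [-0.6, 0.1, -1.0]
width: 0.209
grasp_force: 69.0
```

```bash
cat > hood.py <<'E'
from h import *
import sys
from scipy.optimize import minimize_scalar
o=bot.get_obs(); print('tcp',o['tcp_pos'].round(4) if hasattr(o['tcp_pos'],'round') else o['tcp_pos'],'F',np.round(o['force'],1),'M',np.round(o['wrist_torque'],2))
c,s=np.cos(-.0611),np.sin(-.0611)
def W(l): return [.651+c*l[0]-s*l[1],.0204+s*l[0]+c*l[1],l[2]]
def lip(th,y,r=.1375,h=-.001): return W((-.01-r*np.cos(th)+h*np.sin(th),y,.072+r*np.sin(th)+h*np.cos(th)))
for cam in ['side','top']:
    p=bot.camera_params(cam); im=bot.snapshot(cam); cv2.imwrite(f'pics/{sys.argv[1]}_{cam}.png',im)
    hsv=cv2.cvtColor(im,cv2.COLOR_BGR2HSV); m=(hsv[...,0]>3)&(hsv[...,0]<20)&(hsv[...,1]>140)&(hsv[...,2]>110)
    reg=np.zeros_like(m)
    reg[(slice(90,205),slice(225,330)) if cam=='side' else (slice(60,215),slice(180,280))]=1
    for P,b,_ in blobs(m&reg,12):
        f=lambda th:np.hypot(*(np.mean([proj(p,lip(th,y)) for y in np.linspace(-.055,.055,9)],0)-P.mean(0)))
        ths=np.linspace(0,1.8,181); e=[f(t) for t in ths]; i=int(np.argmin(e)); print(cam,b.tolist(),'theta~',ths[i],'err px',round(e[i],1))
E
python3 hood.py h1
```

```text
tcp [0.4811 0.0307 0.1974] F [-0.6  0.1 -1. ] M [-0.04 -0.08 -0.01]
side [292, 110, 20, 21, 267] theta~ 1.53 err px 10.6
side [274, 124, 9, 27, 82] theta~ 1.06 err px 0.5
top [236, 168, 9, 3, 17] theta~ 1.06 err px 15.5
```

The hood stands at 1.06 rad on the blade, as planned. I push forward with the tip against the inside of the top.

Call:
drive_tool([
  [[-0.0133,0,0,0,0,0,-1],[-0.0133,0,0,0,0,0,-1],[-0.0133,0,0,0,0,0,-1],[-0.0133,0,0,0,0,0,-1],[-0.0133,0,0,0,0,0,-1],[-0.0133,0,0,0,0,0,-1],[-0.0133,0,0,0,0,0,-1],[-0.006,0,0,0,0,0,-1],[0,0,0,0,0,0,-1],[0,0,0,0,0,0,-1],[0,0,0,0,0,0,-1]],
])

```text
time_s: 11.72
tcp_pos: [0.5537, 0.0263, 0.1971]
tool_rot: [[-0.998, 0.062, -0.0], [0.062, 0.998, 0.0], [0.0, 0.0, -1.0]]
force: [0.9, -0.3, -0.4]
width: 0.208
grasp_force: 69.0
```

```bash
python3 hood.py h2
```

```text
tcp [0.5537 0.0263 0.1971] F [ 0.9 -0.3 -0.4] M [-0.03  0.04  0.03]
side [292, 110, 28, 34, 297] theta~ 1.58 err px 7.9
```

Call:
drive_tool([
  [[0.02,0,0,0,0,0,-1],[0.06,0,0,0,0,0,-1],[0.06,0,0,0,0,0,-1],[0.06,0,0,0,0,0,-1],[0.05,0,0,0,0,0,-1],[0,0,0,0,0,0,-1]],
])

```text
time_s: 12.58
tcp_pos: [0.3642, 0.0383, 0.197]
tool_rot: [[-0.998, 0.062, -0.001], [0.062, 0.998, 0.0], [0.001, 0.0, -1.0]]
force: [0.7, 0.5, -0.8]
width: 0.209
grasp_force: 69.0
```

```bash
python3 hood.py h3; python3 - <<'E'
import cv2, numpy as np
a=cv2.imread('pics/h3_side.png')[90:230,215:390]; b=cv2.imread('pics/h3_top.png')[90:225,180:280]
a=cv2.resize(a,None,fx=3,fy=3,interpolation=2); b=cv2.resize(b,None,fx=2.7,fy=2.7,interpolation=2)
h=max(a.shape[0],b.shape[0]); P=lambda x:np.pad(x,((0,h-x.shape[0]),(0,0),(0,0)))
cv2.imwrite('pics/c3.png',np.hstack([P(a),P(b)]))
E
```

```text
tcp [0.3642 0.0383 0.197 ] F [ 0.7  0.5 -0.8] M [-0.01 -0.02  0.02]
side [292, 110, 28, 34, 294] theta~ 1.58 err px 7.8
top [206, 132, 40, 4, 59] theta~ 1.76 err px 0.2
```

View pics/c3.png

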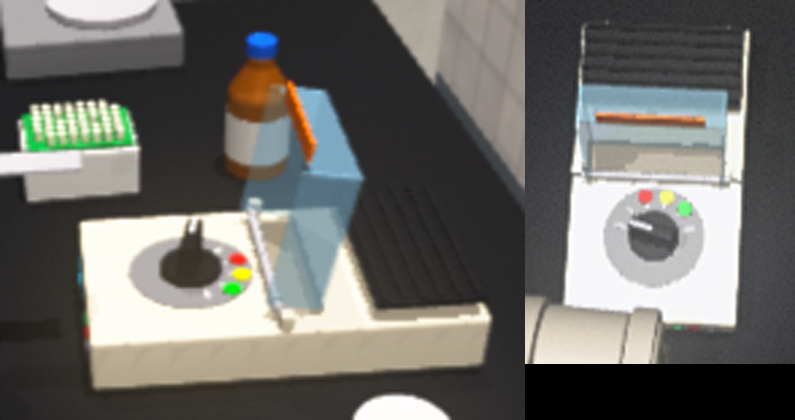

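The hood rests on its stop at 1.76 rad. The lip is at crop pixel (300,120), and the knob and the green mark at (232,289) are free. I put the spatula back on the bench to the right.

Call:
drive_tool([
  [[-0.0212,-0.0623,0,0,0,0,-1],[-0.0212,-0.0623,0,0,0,0,-1],[-0.0212,-0.0623,0,0,0,0,-1],[-0.0212,-0.0623,0,0,0,0,-1],[-0.0212,-0.0623,0,0,0,0,-1],[-0.0212,-0.0623,0,0,0,0,-1],[-0.0212,-0.0623,0,0,0,0,-1],[0,0,0.06,0,0,0,-1],[0,0,0.06,0,0,0,-1],[0,0,0.06,0,0,0,-1],[0,0,0.03,0,0,0,-1],[0,0,0.012,0,0,0,-1],[0,0,0.004,0,0,0,-1],[0,0,0.0025,0,0,0,-1],[0,0,0,0,0,0,-1]],
])

```text
time_s: 14.55
tcp_pos: [0.4584, -0.296, 0.0265]
tool_rot: [[-0.998, 0.062, 0.001], [0.062, 0.998, -0.001], [-0.002, -0.001, -1.0]]
force: [0.4, -0.7, -0.5]
width: 0.207
grasp_force: 69.1
```

Call:
drive_tool([
  [[0,0,0.002,0,0,0,-1],[0,0,0,0,0,0,-1],[0,0,0,0,0,0,-0.2],[0,0,0,0,0,0,0],[0,0,0,0,0,0,0.2],[0,0,0,0,0,0,0.2]],
])

```text
time_s: 15.3
tcp_pos: [0.4577, -0.2955, 0.0241]
tool_rot: [[-0.998, 0.062, -0.0], [0.062, 0.998, 0.0], [0.0, 0.0, -1.0]]
force: [-0.7, -0.7, -0.1]
width: 0.599
grasp_force: 0.0
```

```bash
cat > knob.py <<'E'
from h import *
import sys
c,s=np.cos(-.0611),np.sin(-.0611)
def W(l): return np.array([.651+c*l[0]-s*l[1],.0204+s*l[0]+c*l[1],l[2]])
ax=W((-.075,0,.06)); print('axis',ax.round(4))
o=bot.get_obs(); print('tcp',np.round(o['tcp_pos'],4),'q',np.round(o['q'],1))
for cam in sys.argv[2:]:
    p=bot.camera_params(cam); im=bot.snapshot(cam); cv2.imwrite(f'pics/{sys.argv[1]}_{cam}.png',im)
    hsv=cv2.cvtColor(im,cv2.COLOR_BGR2HSV); H,S,V=hsv[...,0],hsv[...,1],hsv[...,2]
    M={'g':(H>45)&(H<75),'y':(H>22)&(H<35),'r':(H<6)|(H>174)}
    yy,xx=np.mgrid[:384,:512]; q=proj(p,ax); near=np.hypot(xx-q[0],yy-q[1])<(40 if cam!='wrist' else 130)
    for k,m in M.items():
        for P,b,_ in blobs(m&(S>130)&(V>90)&near,10):
            w=ray(p,P.mean(0),.062)[:2]-ax[:2]; print(cam,k,b.tolist(),w.round(4),'r',np.hypot(*w).round(4),'az',np.degrees(np.arctan2(w[1],w[0])).round(1))
    # dark bar top and white pointer line at z=.102
    G=np.array([[ray(p,(u,v),.102)[:2]-ax[:2] for u in range(int(q[0])-(20 if cam!='wrist' else 90),int(q[0])+(21 if cam!='wrist' else 91))] for v in range(int(q[1])-(20 if cam!='wrist' else 90),int(q[1])+(21 if cam!='wrist' else 91)) if v<384])
    v0=int(q[1])-(20 if cam!='wrist' else 90);u0=int(q[0])-(20 if cam!='wrist' else 90)
    sub=V[v0:v0+G.shape[0],u0:u0+G.shape[1]]; G=G[:sub.shape[0],:sub.shape[1]]
    wl=(np.hypot(G[...,0],G[...,1])<.027)&(sub>150)&(S[v0:v0+G.shape[0],u0:u0+G.shape[1]]<70)
    for P,b,_ in blobs(wl,4):
        w=np.array([G[int(y),int(x)] for x,y in P]); m,d,a,e=axis(w); print(cam,'white',len(P),m.round(4),'len',round(e-a,4),'dir',np.degrees(np.arctan2(d[1],d[0])).round(1),'az',np.degrees(np.arctan2(m[1],m[0])).round(1))
E
python3 knob.py k1 top side
```

```text
axis [0.5761 0.025  0.06  ]
tcp [ 0.4577 -0.2955  0.0241] q [-41.3  24.7 -21.8  43.6   0.  -37.7]
top g [237, 166, 4, 3, 10] [ 0.0306 -0.0346] r 0.0462 az -48.5
top r [222, 161, 5, 4, 16] [0.0451 0.0095] r 0.0461 az 11.9
top white 57 [0.0147 0.0047] len 0.048 dir 105.4 az 17.6
side g [289, 184, 6, 4, 19] [ 0.0294 -0.0308] r 0.0426 az -46.3
side y [293, 179, 6, 5, 21] [ 0.0428 -0.0113] r 0.0443 az -14.8
side r [292, 175, 5, 3, 14] [0.0438 0.0117] r 0.0453 az 15.0
side white 21 [-0.0114  0.0173] len 0.0259 dir -157.5 az 123.5
side white 63 [0.0147 0.0001] len 0.0497 dir 93.9 az 0.3
```

The geometry agrees with the description: detents at az 71.5, 41.5, 11.5 (red), -18.5 (yellow) and -48.5 (green), pointer at the first. I go above the knob with tool x at az 251.5.

Call:
drive_tool([
  [[0,0,-0.03,0,0,0,0.4],[0,0,-0.068,0,0,0,0.4],[0,0,-0.068,0,0,0,0.4],[0,0,-0.069,0,0,0,0.4],[-0.0187,0.0623,0,0,0,0,0.4],[-0.0187,0.0623,0,0,0,0,0.4],[-0.0187,0.0623,0,0,0,0,0.4],[-0.0187,0.0623,0,0,0,0,0.4],[-0.0187,0.0623,0,0,0,0,0.4],[-0.0187,0.0623,0,0,0,0,0.4],[-0.0187,0.0623,0,0,0,0,0.4],[0,0,0,0,0,-0.059,0.4],[0,0,0,0,0,-0.059,0.4],[0,0,0,0,0,-0.059,0.4],[0,0,0,0,0,-0.059,0.4],[0,0,0,0,0,-0.059,0.4],[0,0,0,0,0,-0.059,0.4],[0,0,0,0,0,-0.059,0.4],[0,0,0,0,0,-0.0042,0.4],[0,0,0,0,0,0,0.4]],
])

```text
time_s: 17.9
tcp_pos: [0.5759, 0.0249, 0.2003]
tool_rot: [[-0.319, -0.948, -0.0], [-0.948, 0.319, 0.0], [-0.0, 0.0, -1.0]]
force: [-0.2, -0.7, 0.6]
width: 0.698
grasp_force: 0.0
```

```bash
python3 knob.py k2 wrist; python3 - <<'E'
import cv2,numpy as np
from h import *
a=cv2.imread('pics/k2_wrist.png'); 
top=bot.snapshot('top'); p=bot.camera_params('top'); hsv=cv2.cvtColor(top,cv2.COLOR_BGR2HSV)
blue=(hsv[...,0]>100)&(hsv[...,0]<125)&(hsv[...,1]>150)&(hsv[...,2]>80)
for P,s,c in blobs(blue,120): print('blue',s.tolist(),cv2.minAreaRect(np.array([ray(p,q,.015)[:2]*1000 for q in P],np.float32)))
b=cv2.resize(top[160:260,280:400],None,fx=2,fy=2)
a=cv2.copyMakeBorder(a,0,0,0,0,cv2.BORDER_CONSTANT); a=np.hstack([a,np.pad(b,((0,384-200),(0,0),(0,0)))]); cv2.imwrite('pics/c4.png',a)
E
```

```text
axis [0.5761 0.025  0.06  ]
tcp [0.5759 0.0249 0.2003] q [ -5.5  19.2  -2.7  68.2   0.  -76.9]
wrist g [193, 149, 19, 19, 280] [ 0.0289 -0.0333] r 0.0441 az -49.1
wrist y [187, 176, 19, 18, 261] [ 0.0419 -0.0134] r 0.044 az -17.8
wrist r [196, 201, 18, 17, 247] [0.0434 0.0103] r 0.0446 az 13.4
wrist white 698 [0.0125 0.0111] len 0.0483 dir 139.2 az 41.7
blue [330, 206, 8, 36, 228] ((438.5425720214844, -292.7297058105469), (21.112457275390625, 106.59446716308594), 87.33918762207031)
blue [374, 209, 16, 24, 139] ((445.70806884765625, -437.53466796875), (16.444843292236328, 78.8940658569336), 58.054744720458984)
```

View pics/c4.png

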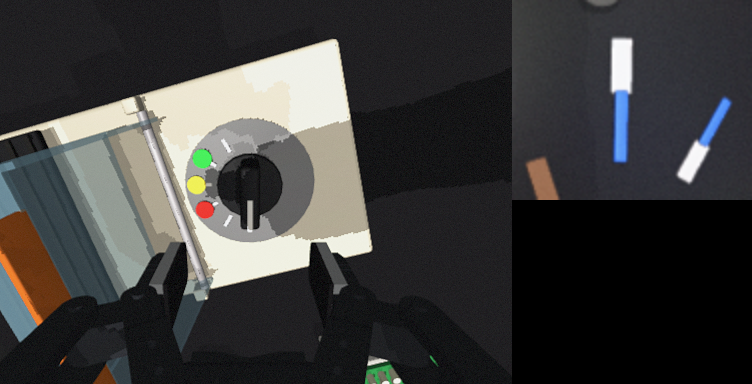

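The wrist view shows the pointer straight down the picture (250,230), on the first detent and in line with the fingers, with green at (203,158). The spatula lies flat on the bench. I descend and grip.

Call:
drive_tool([
  [[0,0.001,0.045,0,0,0,0.3],[0,0,0.045,0,0,0,0.1],[0,0,0.04,0,0,0,0],[0,0,0.0125,0,0,0,0],[0,0,0,0,0,0,-1],[0,0,0,0,0,0,-1],[0,0,0,0,0,0,-1],[0,0,0,0,0,0,-1],[0,0,0,0,0,0,-1]],
], grip_force=40)

```text
time_s: 19.12
tcp_pos: [0.5748, 0.0254, 0.0945]
tool_rot: [[-0.317, -0.949, -0.0], [-0.949, 0.317, 0.0], [-0.0, 0.0, -1.0]]
force: [-5.3, 2.4, 4.9]
width: 0.166
grasp_force: 42.5
```

Call:
drive_tool([
  [[0,0,0,0,0,0.05,-1],[0,0,0,0,0,0.05,-1],[0,0,0,0,0,0.05,-1],[0,0,0,0,0,0.05,-1],[0,0,0,0,0,0.05,-1],[0,0,0,0,0,0.05,-1],[0,0,0,0,0,0.05,-1],[0,0,0,0,0,0.05,-1],[0,0,0,0,0,0.05,-1],[0,0,0,0,0,0.05,-1],[0,0,0,0,0,0.05,-1],[0,0,0,0,0,0.05,-1],[0,0,0,0,0,0.05,-1],[0,0,0,0,0,0.017,-1],[0,0,0,0,0,0,-1],[0,0,0,0,0,0,-1]],
])

```text
time_s: 21.12
tcp_pos: [0.5746, 0.0252, 0.0945]
tool_rot: [[-0.662, 0.749, -0.0], [0.749, 0.662, -0.0], [0.0, -0.0, -1.0]]
force: [-5.7, 0.8, 4.9]
width: 0.165
grasp_force: 42.6
```

Call:
drive_tool([
  [[0,0,0,0,0,0,0],[0,0,0,0,0,0,0.2],[0,0,0,0,0,0,0.2],[0,0,0,0,0,0,0.2],[0,0,-0.03,0,0,0,0.2],[0,0,-0.06,0,0,0,0.2],[0,0,-0.06,0,0,0,0.2],[0,0,0,0,0,0,0.2],[0,0,0,0,0,0,0.2]],
])

```text
time_s: 22.25
tcp_pos: [0.5751, 0.0251, 0.2055]
tool_rot: [[-0.662, 0.749, -0.0], [0.749, 0.662, 0.0], [0.0, -0.0, -1.0]]
force: [0.3, 0.2, -1.0]
width: 0.597
grasp_force: 0.0
```

```bash
python3 knob.py k3 wrist; python3 - <<'E'
from h import *
import json
p=bot.camera_params('wrist'); im=cv2.imread('pics/k3_wrist.png')
c=proj(p,[.575,.025,.102]); e=c+0; print('axis px',c.round(1))
for n,az in [('y',-18.5),('g',-48.5),('6',-78.5)]:
    a=np.radians(az); print(n,proj(p,[.575+.046*np.cos(a),.025+.046*np.sin(a),.062]).round(1),'bar end at',proj(p,[.575+.022*np.cos(a),.025+.022*np.sin(a),.102]).round(1))
o=bot.get_obs(); s=bot.snapshot('side'); t=bot.snapshot('top')
u,v=[int(x) for x in c]; cr=cv2.resize(im[max(0,v-80):v+80,max(0,u-100):u+100],(400,320))
sc=cv2.resize(s[90:230,210:390],(400,311)); tc=cv2.resize(t[90:260,110:400],(682,400))
top=np.hstack([cr,np.pad(sc,((0,9),(0,0),(0,0)))]); bot_=cv2.resize(tc,(477,280)); bot_=np.pad(bot_,((0,0),(0,800-477),(0,0)))
cv2.imwrite('pics/c5.png',np.vstack([top,bot_]))
E
```

```text
axis [0.5761 0.025  0.06  ]
tcp [0.5751 0.0251 0.2055] q [-5.5 18.9 -2.3 68.8  0.  43. ]
wrist g [239, 226, 18, 12, 164] [ 0.03   -0.0347] r 0.0459 az -49.2
wrist y [265, 216, 17, 16, 220] [ 0.042  -0.0136] r 0.0442 az -17.9
wrist r [131, 134, 8, 9, 16] [-0.099  -0.0337] r 0.1046 az -161.2
wrist r [283, 198, 18, 17, 236] [0.0434 0.0101] r 0.0446 az 13.1
wrist white 316 [0.0185 0.0087] len 0.0329 dir 96.9 az 25.2
wrist white 334 [-0.0087 -0.0199] len 0.0321 dir 161.9 az -113.6
wrist white 158 [ 0.0073 -0.0093] len 0.0241 dir 131.4 az -51.6
axis px [247.8 199.3]
y [273.1 225.6] bar end at [262.  222.4]
g [248.  231.7] bar end at [247.9 225.9]
6 [222.9 225.6] bar end at [233.7 222.4]
```

View pics/c5.png

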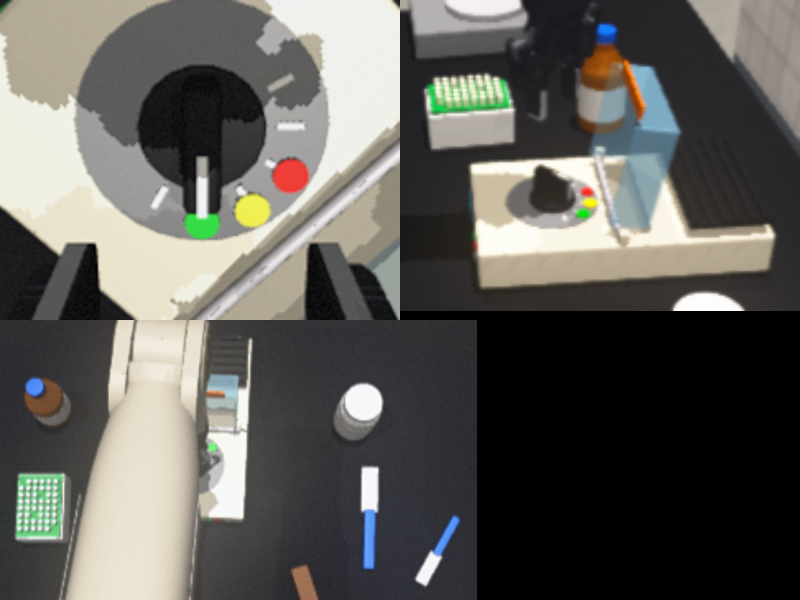

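The pointer at (203,195) lies on the green mark (202,225), the hood is open, and the spatula lies flat at (370,515). The bottle, jar and box are where they were. The hand is clear of everything, so I hand in.

```bash
python3 -c "
from cell import bot
print(bot.sign_off())"
```

```text
the job is handed in; nothing more can be done
None
```

I levered the hood open with the large blue spatula and it stands on its stop. I turned the selector to the green mark, laid the spatula flat on the bench, and handed in at about 22 s with the hand clear; the judge's result was not shown.

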